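# Lay the ice-scraper blade on its sloped holder, notch over the pin

### The arm

A 6-joint arm with a two-finger parallel gripper is mounted at the origin on the work surface. World frame = base frame: x ahead of the robot, y to its left, z up, the work surface at z = 0. Lengths are in mm, angles in rad, forces in N, time in s.
With the tool pointing down it reaches from about 300 to 775 mm from the base axis. Payload 14.6 kg.
Tool frame: the origin (TCP) lies at the very end of the fingers, on their centre line; the grasp point (between the pads) lies 19 mm behind it; z points along the fingers, y is the line along which they close (so a half turn about z gives the same grasp; the last joint's range is limited). The gripper opens to 94 mm and grips with 3 to 60 N. Pads are 16 mm wide; open, the fingers measure 119 mm over their backs; the gripper's body (75 mm by 177 mm) begins 78 mm behind the grasp point.
Start: joints at [1.092, 0.3, 1.521, -0, 1.321, -0.067], TCP at [220.139, 504.012, 205.446] pointing down, gripper open.
Joint ranges: [-3.03, 3.03], [-0.79, 2.21], [0.23, 2.52], [-1.04, 4.18], [0, 3.07], [-2.55, 2.55]. Speed limits (rad/s): [2.22, 2.22, 2.57, 3.14, 3.14, 3.14].

### API

Orientations are given as [roll, pitch, yaw] about the fixed x, y, z axes, in that order (R = Rz(yaw) Ry(pitch) Rx(roll)).
In Python, from cell import manip, optics gives the robot as it stands.
- The arm moves only by the shell command python3 -m crank 'ROWS' [FORCE]. ROWS is JSON, a list of rows, each a list of 7 numbers: the opening in per cent of the stroke, from 0 (shut) to 100 (fully open), then the shift along the tool's x, y, z in mm, then the turn, a rotation vector about the tool's x, y, z in rad. A call has 1 to 10 rows; each row is the pose to reach, as a shift and turn from the pose commanded when the call began, along the tool's axes at that moment; what a row does not reach only later rows make up. A row lasts 1/10 s, in which the tool goes at most 50 mm and 8.59 degrees, less where a joint would pass 70% of its speed; a pose out of reach is approached as far as the arm can. A call with a gripper value outside its range is refused whole. The fingers move at their own pace and stop on an object; FORCE is the grip in N (left out, the last holds). Time passes only in rows, so rows that repeat a pose let the fingers close. It gives the time, the measured TCP pose, the force, the opening and the grip force at its end, in the units of the state.
- manip.read_state(): the state, without advancing time (a new reading comes with each control period).
- optics.camera(name): name is "scene" or "top" or "wrist"; returns (picture, depth): 400x640x3 uint8, red, green, blue; 400x640 float32, mm along the optical axis (not along the pixel's ray), 0 where there is no reading.
- optics.calibration(name): a dict with "camera_matrix" (3x3 intrinsics, pixels), "R" (3x3) and "t" (3): a world point X has camera coordinates R X + t. Camera axes: x right, y down, z forward; pixel columns grow to the right and rows downward; lengths in mm; the calibration is good to about 2 mm. A picture is of the moment at which its call begins: read the wrist's pose just before it. calibration takes no time and is no camera call; for the wrist camera it gives the pose at the moment of the call.
- manip.sign_off(): hands the job in; it is judged then, once.
The state is a dict: "clock": time; "joints": joint angles; "qd": joint speeds; "effort": joint torques, N m; "eef_pos": TCP position; "eef_rot": TCP orientation; "wrist_force": force on the tool from outside, world axes, zero at the start; "moment": the same for the moment, N m; "finger_gap": finger opening in mm; "finger_force": force on a finger pad.
Only numpy, scipy, OpenCV 4.12 (cv2) and the standard library are available. Lean on these libraries where they do the work, as an engineer would, in place of code of your own. Each camera call takes 0.05 s, during which the arm holds its last target. There are 200 camera calls.

### The job

Pick up the flat ice-scraper blade from its small carton and put it away on the sloped wooden holder: flat on the bed, straight along it, with the notch over the pin and the notch's closed end down against the pin. Lay it down gently rather than dropping it, let go, and leave the key, comb, trinket box and timer where they are.

Things in the scene. Friction and masses are not known exactly. Their poses are not given: they have to be found in the camera images.
- blade: Flat black plastic ice-scraper blade, 110 long (x) x 46 wide (y) x 5 thick, about 40 g, loose, flat on the carton, both long sides overhanging it by about 8. Origin: centre of its underside; z up out of its upper face. The -x end has the notch; the +x end is the scraping edge, 2.5 thick over its last 8 mm, with three thin grey lines near it. Grip it across the 46 mm width at its middle.
- blade_notch (a point): Point of the blade on its underside plane at blade x = -37, y = 0: where the pin's axis lies when the notch is home. The notch is an open U, through the thickness, centred in the width, 12 wide and 22 deep (from the -x end, x = -55, to its closed end at x = -33); the prong on each side is 17 wide.
- carton: Fixed brown cardboard carton 90 long (x) x 30 wide (y) x 30 high, standing on the table, blade on top. Origin: centre of its underside. It does not move.
- holder: Fixed maple holder on the table: foot plate 120 (x) x 70 (y) x 10 high centred at holder x = 37; two posts 26 wide carry the bed. Origin: on the table, straight below the pin's foot; x points, seen from above, up the slope (roughly towards the robot). The bed is inclined 30 degrees, high end towards the robot, face looking away from it.
- bed: Holder's sloped board, 34 wide (narrower than the blade: fingers pass beside it), 10 thick, x = -22 to 96, flat and bare but for one steel pin, diameter 8, 13 tall. Origin: centre of the pin's foot on the board's face, 50 above the table. x: up the slope, z: normal, out of the face. Blade at home: origin at bed x = 37, y = 0, z = 0, axes parallel to the bed's (scraping edge up-slope).
- key: Bystander: yellow plastic key, 60 x 30 x 6 high, loose on the table. Origin on its underside, near its middle.
- comb: Bystander: chrome folding comb, closed, 110 (x) x 30 (y) x 9 high, loose on the table. Origin: centre of the underside of its handle.
- trinket_box: Bystander: round white ceramic trinket box with lid, diameter 76, 57 high, loose on the table. Origin: centre of its underside.
- timer: Bystander: round grey plastic timer with a twist dial, diameter 68, 43 high, loose on the table. Origin: centre of its underside.
Mind the look-alikes: they are no part of the job. Several things have the shape of the blade; the one meant has the colours described above.

How it is judged (in metres and radians):
On the way:
1. the blade is lifted off its carton (z of blade in the frame of carton above 0.045 m), for 0.1 s.
At the end, for the whole second after the job is handed in: The blade rests released and still, flat on the bed (within 4 degrees, 3 mm), straight along it (within 8 degrees), the pin in its notch: closed end within 7 mm of touching the pin, notch centred on it within 5 mm; key, comb, trinket box and timer within 20 mm of their starts (x of blade_notch in the frame of bed between -0.003 and 0.007 m and y of blade_notch in the frame of bed between -0.005 and 0.005 m and z of blade_notch in the frame of bed between -0.003 and 0.003 m and angle between the z axis of blade and the z axis of bed, either way round below 0.07 rad and angle between the x axis of blade and the x axis of bed, either way round below 0.15 rad and linear speed of blade below 0.02 m/s and contact force between the fingers and blade below 0.1 N).
It fails at once if the blade is dropped or thrown onto the holder (not held and faster than 0.5 m/s within 80 mm of its seat) (distance between blade_notch and bed below 0.08 m and linear speed of blade above 0.5 m/s and contact force between the fingers and blade below 0.3 N).
It fails at once if the yellow key is shifted by more than 20 mm (distance of key from where it was at the start of the episode above 0.02 m).
It fails at once if the folding comb is shifted by more than 20 mm (distance of comb from where it was at the start of the episode above 0.02 m).
It fails at once if the trinket box is shifted by more than 20 mm (distance of trinket_box from where it was at the start of the episode above 0.02 m).
It fails at once if the timer is shifted by more than 20 mm (distance of timer from where it was at the start of the episode above 0.02 m).
It also fails if it takes over 40 s, if anything falls off the work surface, if the arm or the gripper's body presses on something with over 40 N, if the wrist force passes 120 N, or if a joint passes its speed limit or range.

## Working session

There is one attempt and no reset: what is moved stays moved. The work goes in short steps, Python scripts to look and compute and a shell command to move; the robot and the scene stay as the last step left them, time stands still between calls to the robot, and variables do not carry over. Pictures are saved under pics/ and viewed, at most 10 in all, crops included, and the job is handed in when it is done.

```bash
mkdir -p pics; ls
python3 - <<'E'
from cell import manip, optics
import cv2,numpy as np
print(manip.read_state())
for n in("scene","top"):
    p,d=optics.camera(n); cv2.imwrite(f"pics/{n}0.png",p[:,:,::-1]); np.savez(f"pics/{n}0.npz",p=p,d=d)
    print(n,optics.calibration(n))
E
```

```text
pics
{'clock': 0.0, 'joints': array([ 1.09239490e+00,  3.00454324e-01,  1.52161537e+00, -2.48817084e-05,
        1.32067919e+00, -6.66048030e-02]), 'qd': array([ 0.00168716, -0.00028445,  0.00103435, -0.00144801, -0.00109695,
        0.00128583]), 'effort': array([-1.25514340e-03, -5.31795502e+01, -3.52747858e+01,  7.07269949e-02,
        2.42416654e-02, -9.89131900e-05]), 'eef_pos': array([220.02656524, 503.77478892, 204.88102486]), 'eef_rot': array([-3.14043739e+00, -5.29062587e-05,  2.72980217e+00]), 'wrist_force': array([-0.22438478, -0.34282367,  0.33779656]), 'moment': array([0.01084694, 0.00101516, 0.02925525]), 'finger_force': 0.0, 'finger_gap': 94.03779372860865}
scene {'camera_matrix': array([[492.06740136,   0.        , 320.14302589],
       [  0.        , 492.06740136, 195.90636742],
       [  0.        ,   0.        ,   1.        ]]), 'R': array([[-0.73481638,  0.67820808, -0.00887102],
       [ 0.42427179,  0.44940177, -0.78614979],
       [-0.52918649, -0.58143947, -0.61797233]]), 't': array([ 409.54778738, -211.27820581, 1454.67994727])}
top {'camera_matrix': array([[412.74954748,   0.        , 326.83172041],
       [  0.        , 412.74954748, 200.74302508],
       [  0.        ,   0.        ,   1.        ]]), 'R': array([[-0.01268831, -0.99980071,  0.0154123 ],
       [-0.99616749,  0.01130518, -0.08673251],
       [ 0.08654099, -0.01645372, -0.99611241]]), 't': array([ 35.30737665, 579.0515726 , 972.96621238])}
```

View pics/top0.png

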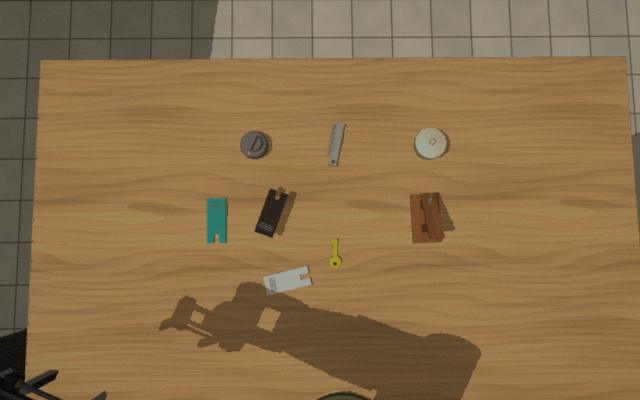

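View pics/scene0.png

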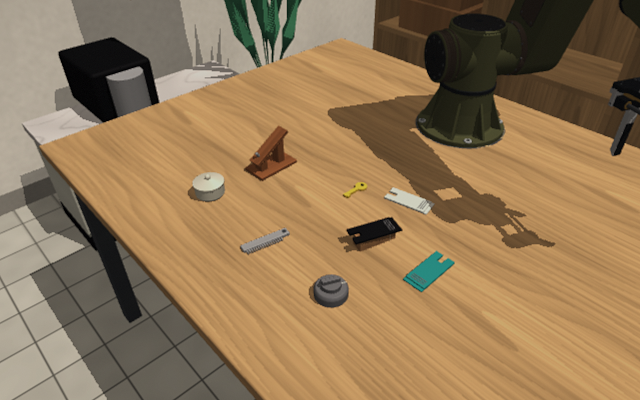

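The top view shows the black blade at about (271,212), notch end up at (280,190) and grey lines low at (265,232). The holder is at (427,217), its high end towards the robot, and the comb, timer, box and key are clear of both.

```bash
cat > h.py <<'E'
import numpy as np, cv2
from scipy.spatial.transform import Rotation as Ro
from cell import manip, optics
def cloud(d,c):
    K,R,t=c["camera_matrix"],c["R"],c["t"]
    v,u=np.mgrid[:d.shape[0],:d.shape[1]]
    P=np.stack([(u-K[0,2])/K[0,0]*d,(v-K[1,2])/K[1,1]*d,d],-1)
    return (P-t)@R
def ray(uv,c,p0,n=(0,0,1)):
    K,R,t=c["camera_matrix"],c["R"],c["t"]
    uv=np.atleast_2d(uv).astype(float); n=np.array(n,float)
    D=np.c_[(uv-K[[0,1],2])/[K[0,0],K[1,1]],np.ones(len(uv))]@R
    o=-R.T@t
    return o+D*(((p0-o)@n)/(D@n))[:,None]
def rect(P2):
    (c,s,a)=cv2.minAreaRect(P2.astype(np.float32))
    a=np.radians(a); 
    if s[0]<s[1]: a+=np.pi/2; s=s[::-1]
    return np.array(c),s,(a+np.pi/2)%np.pi-np.pi/2
E
python3 - <<'E'
from h import *
z=np.load("pics/top0.npz");p,d=z["p"].astype(int),z["d"]; c=optics.calibration("top")
W=cloud(d,c)
print("table z",np.median(W[250:300,350:400,2][d[250:300,350:400]>0]))
m=np.zeros(d.shape,np.uint8); m[180:245,245:300]=1
print("z hist",np.round(W[205:220,266:276,2].mean(),1))
b=(m>0)&(p.max(2)<75)&(W[...,2]>18)
v,u=np.nonzero(b); P=ray(np.c_[u,v],c,np.array([0,0,35.]))
print("blade",rect(P[:,:2]),P[:,:2].mean(0),b.sum())
# holder bed
m[:]=0;m[180:250,400:455]=1
q=(m>0)&(W[...,2]>25)
Q=W[q]; A=np.c_[Q[:,:2],np.ones(len(Q))]
keep=np.ones(len(Q),bool)
for _ in range(6):
    s=np.linalg.lstsq(A[keep],Q[keep,2],rcond=None)[0]; r=Q[:,2]-A@s; keep=abs(r)<4
print("plane",s,"slope deg",np.degrees(np.arctan(np.hypot(*s[:2]))),"azimuth",np.degrees(np.arctan2(s[1],s[0])),keep.sum(),Q[keep].min(0),Q[keep].max(0))
print(rect(Q[keep][:,:2]))
f=(m>0)&(W[...,2]>5)&(W[...,2]<16); print("foot",rect(W[f][:,:2]))
f=(m>0)&(W[...,2]>5); print("all",rect(W[f][:,:2]))
E
```

```text
table z 0.17388071374122469
z hist 35.2
blade (array([552.51275635, 162.00704956]), (108.85477447509766, 44.28254318237305), np.float64(-0.3521789525551142)) [550.48178698 162.68898006] 780
plane [-5.75249404e-01  2.98249751e-02  3.86593644e+02] slope deg 29.9428912819701 azimuth 177.03204129770154 623 [ 488.9729886  -231.19486534   36.95132624] [ 591.87305562 -194.80385863  100.63415901]
(array([ 540.47528076, -213.23806763]), (103.35990905761719, 34.948394775390625), np.float64(0.019609720633607663))
foot (array([ 542.74853516, -210.63876343]), (156.52957153320312, 119.15048217773438), np.float64(-0.12534314144317893))
all (array([ 553.62188721, -117.20921326]), (308.1357727050781, 157.0161895751953), np.float64(1.457229417375939))
```

```bash
python3 -m crank '[[100,-45,-18,7,0,0,-0.006],[100,-90,-36,15,0,0,-0.012],[100,-135,-55,23,0,0,-0.018],[100,-180,-74,31,0,0,-0.024],[100,-225,-92,39,0,0,-0.03],[100,-270,-110,46,0,0,-0.036],[100,-315,-129,54,0,0,-0.042],[100,-360,-147,61,0,0,-0.048],[100,-402,-164,68,0,0,-0.054],[100,-441,-180,75,0,0,-0.06]]' && python3 -m crank '[[100,0,0,0,0,0,0],[100,0,0,0,0,0,0]]'
python3 - <<'E'
from h import *
print(optics.calibration("wrist"))
p,d=optics.camera("wrist"); cv2.imwrite("pics/w1.png",p[:,:,::-1]); np.savez("pics/w1.npz",p=p,d=d)
E
```

```text
clock: 1.1
eef_pos: [553.3, 160.7, 129.9]
eef_rot: [-3.141, -0.0, 2.79]
wrist_force: [0.3, 0.8, -0.1]
finger_gap: 94.1
finger_force: 0.0
clock: 1.3
eef_pos: [552.1, 162.1, 129.8]
eef_rot: [-3.141, -0.001, 2.788]
wrist_force: [-0.4, 0.7, 0.5]
finger_gap: 94.3
finger_force: 0.0
{'camera_matrix': array([[325.99395395,   0.        , 318.08359665],
       [  0.        , 325.99395395, 201.00733382],
       [  0.        ,   0.        ,   1.        ]]), 'R': array([[ 3.45385054e-01,  9.38461046e-01, -1.70301801e-04],
       [ 9.05920433e-01, -3.33361636e-01,  2.61109534e-01],
       [ 2.44984355e-01, -9.03376104e-02, -9.65309164e-01]]), 't': array([-341.39352226, -452.64307104,  198.03521652])}
```

View pics/w1.png

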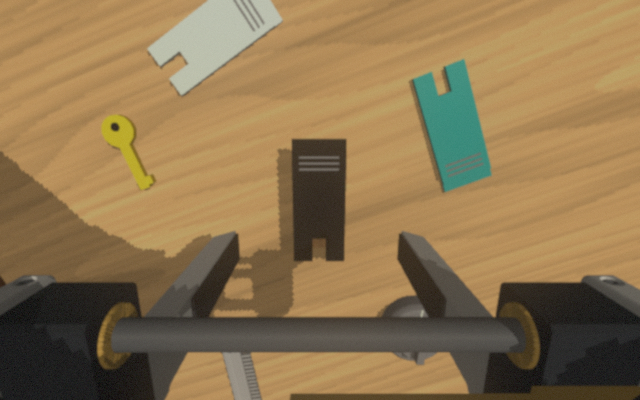

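The wrist view shows the blade well aligned between the fingers: its grey-line end is at about (320,140) and its notch opens at about (319,260).

Run:
```python
from h import *
z=np.load("pics/w1.npz");p,d=z["p"].astype(int),z["d"]; c=optics.calibration("wrist"); W=cloud(d,c)
m=np.zeros(d.shape,bool); m[130:270,280:360]=1
b=m&(W[...,2]>25)&(W[...,2]<45)
print(np.median(W[b][:,2]))
v,u=np.nonzero(b); P=ray(np.c_[u,v],c,np.array([0,0,35.]))
print(rect(P[:,:2]),b.sum(), manip.read_state()["eef_pos"])
```

```text
35.606040720740154
(array([551.32202148, 162.45394897]), (109.62789154052734, 46.10150909423828), np.float64(-0.3512075645475079)) 6244 [551.74319811 162.88477957 130.22721608]
```

```bash
python3 -m crank '[[100,0,0,30,0,0,0],[100,0,0,65,0,0,0],[100,0,0,95,0,0,0],[100,0,0,110,0,0,0],[100,0,0,116,0,0,0],[100,0,0,116,0,0,0],[70,0,0,116,0,0,0],[40,0,0,116,0,0,0],[40,0,0,116,0,0,0],[40,0,0,116,0,0,0]]' 15 && python3 -m crank '[[40,0,0,0,0,0,0],[40,0,0,0,0,0,0],[40,0,0,0,0,0,0],[40,0,0,0,0,0,0]]'
```

```text
clock: 2.35
eef_pos: [552.5, 162.6, 15.0]
eef_rot: [3.141, 0.001, 2.79]
wrist_force: [0.7, 0.4, -0.1]
finger_gap: 65.4
finger_force: 0.0
clock: 2.75
eef_pos: [552.2, 162.5, 14.5]
eef_rot: [-3.142, 0.0, 2.79]
wrist_force: [0.1, 0.1, 1.4]
finger_gap: 45.6
finger_force: 15.0
```

```bash
python3 -m crank '[[40,0,0,-20,0,0,0],[40,0,0,-55,0,0,0],[40,0,0,-95,0,0,0],[40,0,0,-130,0,0,0],[40,0,0,-150,0,0,0],[40,-10,-15,-150,0,0,-0.03],[40,-30,-45,-150,0,0,-0.07],[40,-52,-80,-150,0,0,-0.11],[40,-75,-115,-150,0,0,-0.16],[40,-98,-150,-150,0,0,-0.21]]'
python3 - <<'E'
from h import *
s=manip.read_state();R=Ro.from_euler("xyz",s["eef_rot"]);print(s["eef_pos"],s["eef_rot"],R.inv().apply(np.array([620,-130,165])-s["eef_pos"]))
E
```

```text
clock: 3.75
eef_pos: [592.6, -13.6, 164.4]
eef_rot: [3.142, -0.0, 3.002]
wrist_force: [-0.2, 1.1, -1.4]
finger_gap: 45.4
finger_force: 15.0
[592.61275331 -13.60194223 164.44942353] [ 3.14157504e+00 -8.63155184e-05  3.00209763e+00] [ -43.30551131 -111.45938953   -0.55627722]
```

```bash
python3 -m crank '[[40,-12,-30,0,0,0,-0.04],[40,-24,-60,0,0,0,-0.08],[40,-34,-88,0,0,0,-0.11],[40,-41,-105,0,0,0,-0.13],[40,-43,-111,0,0,0,-0.14],[40,-43,-111,0,0,0,-0.14],[40,-43,-111,0,0,0,-0.14],[40,-43,-111,0,0,0,-0.14]]'
python3 - <<'E'
from h import *
c=optics.calibration("wrist");p,d=optics.camera("wrist"); cv2.imwrite("pics/w2.png",p[:,:,::-1]); np.savez("pics/w2.npz",p=p,d=d,**c)
W=cloud(d,c)
b=(W[...,2]>36)&(W[...,2]<110)&(abs(W[...,1]+213)<24)&(W[...,0]>480)&(W[...,0]<600)
Q=W[b];A=np.c_[Q[:,:2],np.ones(len(Q))];k=np.ones(len(Q),bool)
for _ in range(10):
    s=np.linalg.lstsq(A[k],Q[k,2],rcond=None)[0]; r=Q[:,2]-A@s; k=abs(r)<2.5
print("plane",s,np.degrees(np.arctan(np.hypot(*s[:2]))),np.degrees(np.arctan2(s[1],s[0])),k.sum(),Q[k].min(0),Q[k].max(0))
print(rect(Q[k][:,:2]))
pin=Q[r>5];print("pin",len(pin),np.median(pin,0),pin.min(0),pin.max(0))
E
```

```text
clock: 4.55
eef_pos: [619.4, -126.9, 164.6]
eef_rot: [3.142, 0.0, 3.141]
wrist_force: [0.1, -0.1, -0.3]
finger_gap: 46.1
finger_force: 15.0
plane [-5.74718463e-01 -2.04382464e-02  3.74992091e+02] 29.902422336312533 -177.96329497630816 5710 [ 487.66570438 -233.39003894   38.10465947] [ 591.62233632 -196.32566948   99.38597967]
(array([ 539.62304688, -214.78164673]), (103.217041015625, 34.67416763305664), np.float64(0.0261792584254803))
pin 105 [ 576.37952499 -213.218957     60.74911559] [ 571.82050644 -217.15790539   52.92561794] [ 581.94447718 -209.46961802   63.73843438]
```

View pics/w2.png

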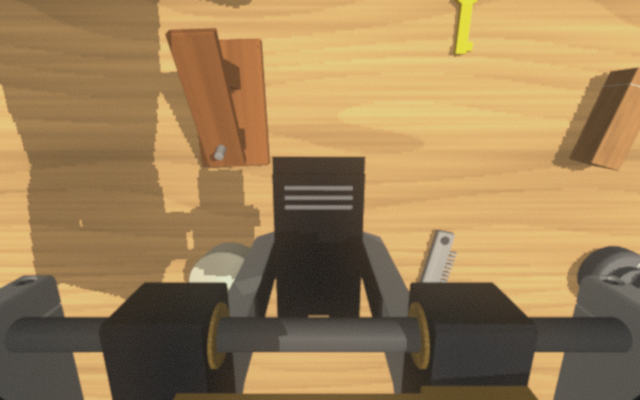

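The view shows the bed at upper left, from (193,33) to (220,165), with the pin at about (219,153). The blade is held straight between the fingers, its end edge from (273,157) to (364,157), and the trinket box is behind at (215,265).

```bash
cat > goal.py <<'E'
from h import *
import sys
def goal(pin,head,off,up,lift):   # off: blade origin in the tool frame (mm); up/lift: along bed x / normal from home
    a=np.radians(head);bx=np.array([np.cos(np.pi/6)*np.cos(a),np.cos(np.pi/6)*np.sin(a),.5]);by=np.array([-np.sin(a),np.cos(a),0]);bz=np.cross(bx,by)
    Rt=np.c_[bx,-by,-bz]; return np.array(pin)+(37+up)*bx+lift*bz-Rt@np.array(off),Ro.from_matrix(Rt)
def step(t,Rt):
    s=manip.read_state();R=Ro.from_euler("xyz",s["eef_rot"])
    return np.round(R.inv().apply(t-s["eef_pos"]),1),np.round((R.inv()*Rt).as_rotvec(),4)
E
python3 - <<'E'
from goal import *
z=np.load("pics/w2.npz");p,d=z["p"].astype(int),z["d"];c=z;W=cloud(d,c)
m=np.zeros(d.shape,bool); m[150:270,262:376]=1
b=m&(W[...,2]>170)&(W[...,2]<200)&(p.max(2)<90)
print("blade z",np.median(W[150:230,300:340,2][20:60]))
def edge(r): 
    u=np.nonzero(b[r])[0]; P=ray([[u[0]-.5,r],[u[-1]+.5,r]],c,np.array([0,0,185.]));return P
for r in (165,180,200,220): P=edge(r);print(r,P.mean(0).round(1),(P[1]-P[0]).round(1))
v=[np.nonzero(b[:,u])[0][0] for u in range(290,350,5)];print("end",ray(np.c_[np.arange(290,350,5),np.array(v)-.5],c,np.array([0,0,183.]))[:, 0].round(1))
s=manip.read_state();print(s["eef_pos"],s["eef_rot"])
print(step(*goal((571.5,-213.8,50),181.4,(0.8,0,-15.5),6,50)))
E
```

```text
blade z 185.32707221810085
165 [ 566.7 -127.9  185. ] [ 0.  43.7  0. ]
180 [ 574.2 -127.7  185. ] [ 0.  44.7  0. ]
200 [ 584.5 -127.9  185. ] [ 0.  44.9  0. ]
220 [ 595.1 -127.9  185. ] [ 0.  44.7  0. ]
end [563.3 563.3 563.3 563.3 563.3 563.3 563.3 563.3 563.3 563.3 563.3 563.3]
[ 619.401894   -127.04338575  164.60706707] [3.14157811e+00 1.00005188e-04 3.14064588e+00]
(array([ 67.1, -87.3,  63.6]), array([ 0.0067,  0.5237, -0.0248]))
```

```bash
python3 -m crank '[[40,8,-11,4,0.001,0.06,-0.003],[40,17,-22,10,0.002,0.13,-0.006],[40,25,-33,17,0.003,0.2,-0.009],[40,33,-44,25,0.003,0.27,-0.012],[40,42,-55,34,0.004,0.34,-0.016],[40,50,-66,44,0.005,0.41,-0.019],[40,58,-77,54,0.006,0.47,-0.022],[40,67,-87,64,0.007,0.524,-0.025],[40,67,-87,64,0.007,0.524,-0.025],[40,67,-87,64,0.007,0.524,-0.025]]'
python3 - <<'E'
from goal import *
c=optics.calibration("wrist");p,d=optics.camera("wrist"); cv2.imwrite("pics/w3.png",p[:,:,::-1]); np.savez("pics/w3.npz",p=p,d=d,**c)
p,d=optics.camera("scene"); cv2.imwrite("pics/s3.png",cv2.resize(p[100:250,180:380,::-1],(800,600)))
print(step(*goal((572,-213.1,50),181.4,(1,0,-15.6),6,20)))
E
```

```text
clock: 5.6
eef_pos: [552.7, -214.3, 100.6]
eef_rot: [-3.141, -0.523, -3.118]
wrist_force: [0.2, -0.3, 0.3]
finger_gap: 45.8
finger_force: 15.0
(array([-0.2,  0.8, 30.7]), array([-0.0008,  0.0023, -0.0004]))
```

View pics/w3.png

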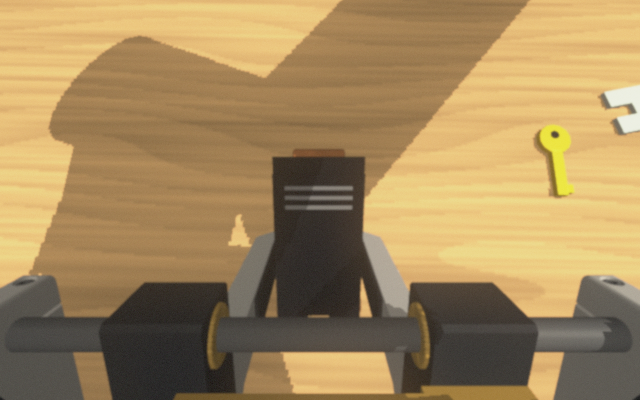

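View pics/s3.png

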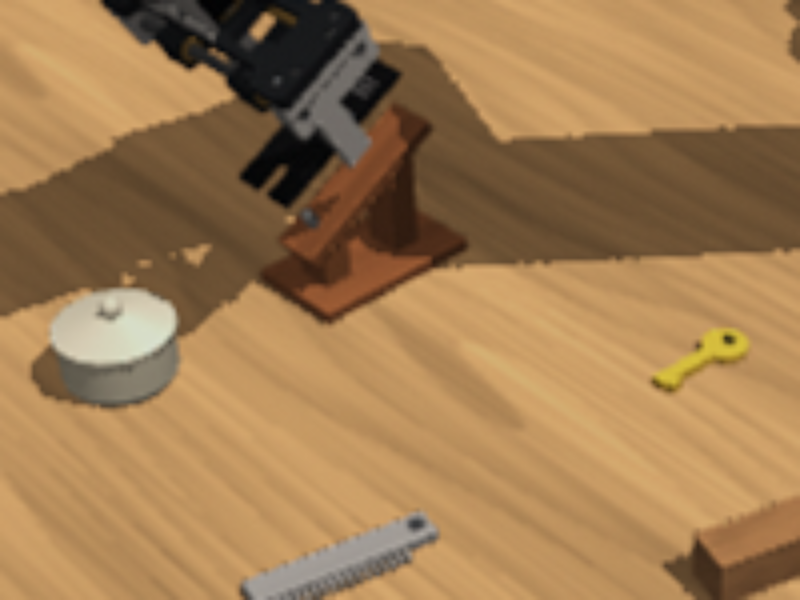

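The wrist view shows the bed's top edge peeping out at columns 294–344, row 151, centred under the blade at 273–364. The scene view shows the blade hovering parallel over the bed, with the notch above the pin at crop pixel (308,215). I'll check the lateral offset numerically and go down to 20 mm.

```bash
python3 -m crank '[[40,0,0,8,0,0,0],[40,0,0,18,0,0,0],[40,0,0,27,0,0,0],[40,0,0,30,0,0,0],[40,0,0,30,0,0,0],[40,0,0,30,0,0,0]]'
python3 - <<'E'
from goal import *
z=np.load("pics/w3.npz");p=z["p"].astype(int);s=manip.read_state()
R=Ro.from_euler("xyz",s["eef_rot"]);Rt=R.as_matrix();tcp0=s["eef_pos"]-30*Rt[:,2]
sat=(p[...,0]-p[...,2]); row=p[152]; print([tuple(row[u]) for u in (285,300,320,340,350)])
for r in (151,153,155):
    m=(p[r,280:360].max(1)<150); u=np.nonzero(m)[0]+280
    P=ray([[u[0]-.5,r],[u[-1]+.5,r]],z,tcp0+Rt[:,2]*33,Rt[:,2])
    print(r,u[0],u[-1],((P-tcp0)@Rt).round(1).tolist())
u=[274.,363.];b=p.max(2)<70
for r in (165,200):
    u=np.nonzero(b[r,262:376])[0]+262
    P=ray([[u[0]-.5,r],[u[-1]+.5,r]],z,tcp0-Rt[:,2]*20.6,Rt[:,2]);print(r,((P-tcp0)@Rt).round(1).tolist())
print(step(*goal((572,-213.1,50),181.4,(1,0,-15.6),6,0)))
p,d=optics.camera("scene"); cv2.imwrite("pics/s4.png",cv2.resize(p[110:200,220:320,::-1],(660,600),interpolation=2))
E
```

```text
clock: 6.3
eef_pos: [537.4, -215.3, 74.7]
eef_rot: [-3.141, -0.524, -3.118]
wrist_force: [0.4, -0.1, -0.7]
finger_gap: 45.9
finger_force: 15.0
[(np.int64(149), np.int64(119), np.int64(79)), (np.int64(126), np.int64(82), np.int64(49)), (np.int64(119), np.int64(81), np.int64(51)), (np.int64(121), np.int64(81), np.int64(49)), (np.int64(159), np.int64(126), np.int64(83))]
151 282 345 [[53.0, -24.1, 33.0], [53.1, 17.3, 33.0]]
153 281 346 [[51.8, -24.7, 33.0], [51.8, 18.0, 33.0]]
155 287 359 [[50.5, -20.9, 33.0], [50.5, 26.4, 33.0]]
165 [[52.4, -22.2, -20.6], [52.5, 21.3, -20.6]]
200 [[34.7, -22.8, -20.6], [34.8, 19.4, -20.6]]
(array([-0.4,  1.4, 19.6]), array([-0.    , -0.0001, -0.0008]))
```

View pics/s4.png

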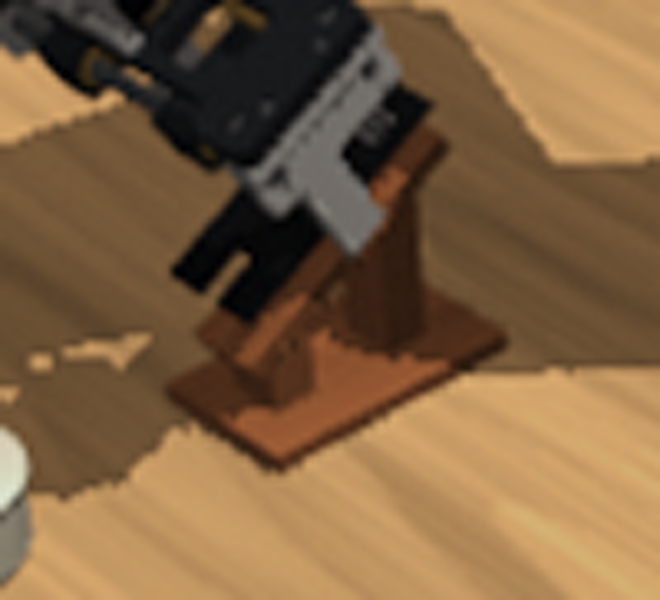

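The notch is straight above the pin, which is now hidden beneath it at crop (250,290). Two measurements agree on a +1.1 mm tool-y correction, so I'll correct and go down slowly while watching the force.

```bash
python3 -m crank '[[40,-0.2,1.1,0,0,0,0],[40,-0.4,1.1,3,0,0,0],[40,-0.4,1.1,6,0,0,0],[40,-0.4,1.1,9,0,0,0],[40,-0.4,1.1,12,0,0,0],[40,-0.4,1.1,14,0,0,0],[40,-0.4,1.1,15,0,0,0],[40,-0.4,1.1,15,0,0,0]]'
python3 - <<'E'
from goal import *
print(step(*goal((572,-213.1,50),181.4,(1,0,-15.6),6,0)),manip.read_state()["wrist_force"])
p,d=optics.camera("scene"); cv2.imwrite("pics/s5.png",cv2.resize(p[120:190,225:305,::-1],(680,595),interpolation=2))
E
```

```text
clock: 7.15
eef_pos: [530.0, -214.3, 61.2]
eef_rot: [-3.141, -0.524, -3.118]
wrist_force: [0.6, -1.2, 0.4]
finger_gap: 45.7
finger_force: 15.0
(array([0. , 0.2, 4.3]), array([ 0.0001, -0.0005, -0.0006])) [ 0.60257492 -1.22089141  0.42460014]
```

View pics/s5.png

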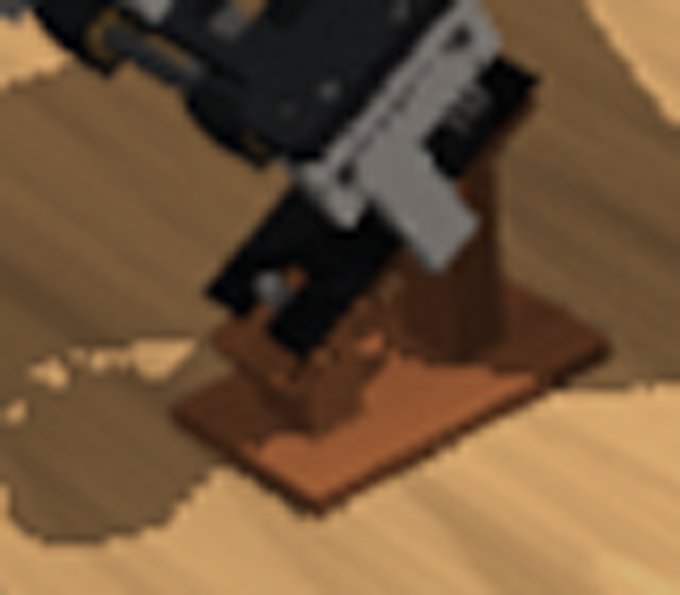

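The pin head is in the notch at about (272,287), with a gap to the closed end showing at (293,272), and there is no contact force. Next I'll lower to the bed.

```bash
python3 -m crank '[[40,0,0,1,0,0,0],[40,0,0,2,0,0,0],[40,0,0,3,0,0,0],[40,0,0,3.5,0,0,0],[40,0,0,4,0,0,0],[40,0,0,4,0,0,0]]'; python3 -m crank '[[40,0,0,0.5,0,0,0],[40,0,0,0.5,0,0,0]]'
```

```text
clock: 7.8
eef_pos: [528.3, -214.4, 58.2]
eef_rot: [-3.141, -0.523, -3.118]
wrist_force: [1.3, 1.0, 3.9]
finger_gap: 45.8
finger_force: 15.0
clock: 8.0
eef_pos: [528.3, -214.4, 58.1]
eef_rot: [-3.141, -0.523, -3.118]
wrist_force: [2.0, 1.7, 7.2]
finger_gap: 45.4
finger_force: 15.0
```

Bed contact, about 7 N along the normal. Now I'll slide down-slope until the pin touches.

```bash
python3 -m crank '[[40,-1,0,-0.3,0,0,0],[40,-2,0,-0.3,0,0,0],[40,-3,0,-0.3,0,0,0],[40,-4,0,-0.3,0,0,0],[40,-4,0,-0.3,0,0,0]]' 12; python3 -m crank '[[40,-0.7,0,0,0,0,0],[40,-1.4,0,0,0,0,0],[40,-1.4,0,0,0,0,0]]'
python3 - <<'E'
from goal import *
print(step(*goal((572,-213.1,50),181.4,(1,0,-15.6),0,0)))
E
```

```text
clock: 8.5
eef_pos: [531.7, -214.5, 56.2]
eef_rot: [-3.141, -0.523, -3.118]
wrist_force: [1.4, 0.4, 7.2]
finger_gap: 45.5
finger_force: 12.0
clock: 8.8
eef_pos: [532.9, -214.5, 55.5]
eef_rot: [-3.141, -0.523, -3.118]
wrist_force: [0.7, -1.0, 6.9]
finger_gap: 45.5
finger_force: 12.0
(array([-0.7,  0.4,  0.8]), array([-0.0005,  0.0001, -0.0009]))
```

```bash
python3 -m crank '[[40,-0.5,0,0,0,0,0],[40,-1,0,0,0,0,0],[40,-1,0,0,0,0,0]]'
python3 - <<'E'
from goal import *
p,d=optics.camera("scene"); cv2.imwrite("pics/s6.png",cv2.resize(p[120:190,225:305,::-1],(680,595),interpolation=2))
E
```

```text
clock: 9.1
eef_pos: [533.7, -214.5, 55.0]
eef_rot: [-3.141, -0.524, -3.118]
wrist_force: [0.6, 0.6, 6.8]
finger_gap: 45.4
finger_force: 12.0
```

View pics/s6.png

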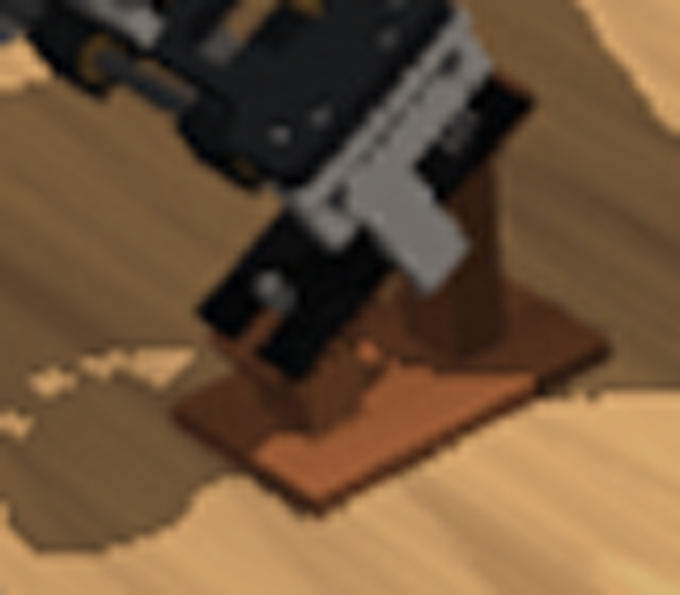

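The pin at (272,288) now sits against the notch's closed end. Time to release and back off along the normal.

```bash
python3 -m crank '[[46,0,0,-0.3,0,0,0],[50,0,0,-0.3,0,0,0],[55,0,0,-0.3,0,0,0],[65,0,0,-0.3,0,0,0],[75,0,0,-0.3,0,0,0],[75,0,0,-0.3,0,0,0],[75,0,0,-0.3,0,0,0],[75,0,0,-0.3,0,0,0]]' && python3 -m crank '[[75,0,0,-8,0,0,0],[75,0,0,-25,0,0,0],[75,0,0,-50,0,0,0],[75,0,0,-80,0,0,0],[75,0,0,-110,0,0,0],[75,0,0,-120,0,0,0],[75,0,0,-120,0,0,0]]'
python3 - <<'E'
from goal import *
c=optics.calibration("wrist");p,d=optics.camera("wrist");W=cloud(d,c);cv2.imwrite("pics/w7.png",p[:,:,::-1])
t,Rt=goal((572,-213.1,50),181.4,(37,0,0),0,0);B=(W-[572,-213.1,50])@(Rt.as_matrix()*[1,-1,-1])
m=(p.max(2)<75)&(B[...,2]>-3)&(B[...,2]<12)&(abs(B[...,1])<32)&(B[...,0]>-30)&(B[...,0]<105)
print(rect(B[m][:,:2]),m.sum(),np.median(B[m][:,2]))
A=np.c_[B[m][:,:2],np.ones(m.sum())];print(np.linalg.lstsq(A,B[m][:,2],rcond=None)[0])
E
```

```text
clock: 9.95
eef_pos: [533.7, -214.2, 54.7]
eef_rot: [-3.141, -0.524, -3.118]
wrist_force: [-0.2, -0.5, 0.0]
finger_gap: 70.4
finger_force: 0.0
clock: 10.65
eef_pos: [594.7, -212.7, 160.3]
eef_rot: [-3.14, -0.521, -3.118]
wrist_force: [-0.1, 0.6, -0.6]
finger_gap: 71.0
finger_force: 0.0
(array([37.2255249 ,  1.37442589]), (108.79206085205078, 45.090267181396484), np.float64(-0.0003741741331557691)) 5143 5.216321000371188
[-1.29681122e-02  2.62781608e-04  5.59180416e+00]
```

View pics/w7.png

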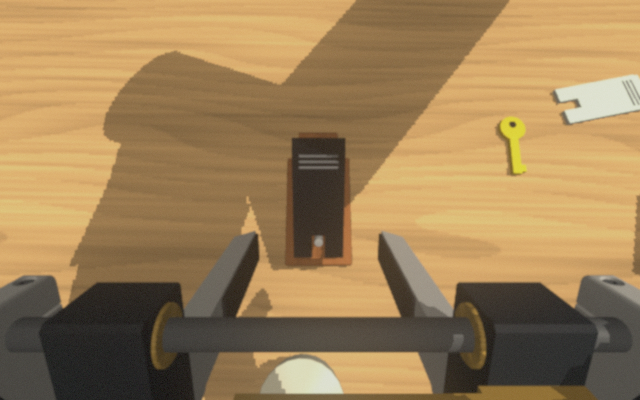

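The blade lies straight on the bed, with the pin at (318,242) centred in the notch against its closed end. Origin measures 37 mm along the bed, flat and still, with nothing else touched.

```bash
python3 -c "
from cell import manip
print(manip.sign_off())"
```

```text
the job is handed in; nothing more can be done
None
```

The job is handed in: the last wrist image shows the blade released and flat on the bed with the pin at the closed end of its notch, and the arm went nowhere near the key, comb, trinket box or timer; no verdict came back from the judging.

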